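# Spin-test an inertia wheel and brake it on the sensor

### The arm

A 6-joint arm with a two-finger parallel gripper is mounted at the origin on the work surface. World frame = base frame: x ahead of the robot, y to its left, z up, the work surface at z = 0. Lengths are in m, angles in rad, forces in N, time in s.
With the tool pointing down it reaches from about 0.25 to 0.775 m from the base axis. Payload 4 kg.
Tool frame: the origin (TCP) lies at the very end of the fingers, on their centre line; the grasp point (between the pads) lies 19 mm behind it; z points along the fingers, x is the direction in which the jaws open and shut, and the axes are right-handed (so a half turn about z gives the same grasp; the last joint's range is limited). The gripper opens to 94 mm and grips with 3 to 60 N. Pads are 16 mm wide; open, the fingers measure 119 mm over their backs; the gripper's body (75 mm by 177 mm) begins 78 mm behind the grasp point.
Start: joints at [-1.306, 0.087, 1.371, -0, 1.684, -0.103], TCP at [0.198, -0.513, 0.206] pointing down, gripper open.
Joint ranges: [-3.1, 3.1], [-0.76, 2.03], [0.27, 2.55], [-1.08, 4.22], [0.17, 2.65], [-2.57, 2.57]. Speed limits (rad/s): [2.79, 2.79, 3.14, 3.14, 3.14, 3.14].

### API

Orientations are given as a rotation vector (axis times angle).
In Python, from plant import monitor, camera, camera_info, finish_job gives the robot as it stands.
- The arm moves only by the tool step_arm, never from a script. Its argument "targets" is a list of rows, each an object of numbers: "claw": the finger opening in cm, from 0 to 9.4; "dx", "dy", "dz": the shift along the tool's x, y, z in cm; "twist": the turn about the tool's z in rad. A call has exactly 10 rows; each row shifts and turns the commanded pose from where the row before left it, along the tool's axes as they then stand; what a row does not reach is not made up. A row lasts 1/12 s, in which the tool goes at most 41.7 mm and 7.16 degrees, less where a joint would pass 70% of its speed; a pose out of reach is approached as far as the arm can. A call with a gripper value outside its range is refused whole. The fingers move at their own pace and stop on an object; "newtons" is the grip in N (left out, the last holds). Time passes only in rows, so rows that do not move let the fingers close, or fill a call up. It gives the time, the measured TCP pose, the force and the opening at its end, in the units of the state.
- monitor.get_obs(): the state, without advancing time (a new reading comes with each control period).
- camera(name): name is "side" or "top" or "wrist"; returns the picture (420x560x3 uint8, blue, green, red); there is no depth.
- camera_info(name): a dict with "vfov" (degrees; the focal length in pixels is half the picture's height over the tangent of half this angle, whatever the lens; pixels are square), "cx", "cy" (the principal point, pixels), "world_to_cam" (4x4, takes a point from world to camera coordinates). Camera axes: x right, y down, z forward; pixel columns grow to the right and rows downward; lengths in m; the calibration is good to about 2 mm. A picture is of the moment at which its call begins: read the wrist's pose just before it. camera_info takes no time and is no camera call; for the wrist camera it gives the pose at the moment of the call.
- finish_job(): hands the job in, once; it reports no verdict.
The state is a dict: "clock": time; "joint_pos": joint angles; "joint_velocities": joint speeds; "joint_efforts": joint torques, N m; "ee_pos": TCP position; "eef_rot": TCP orientation; "force": force on the tool from outside, world axes, zero at the start; "ft_torque": the same for the moment, N m; "finger_gap": finger opening in m.
Only numpy, scipy, OpenCV 4.12 (cv2) and the standard library are available. Lean on these libraries where they do the work, as an engineer would, in place of code of your own. Each camera call takes 0.05 s, during which the arm holds its last target.

### The job

On the motor test stand, flick the flat inertia wheel counter-clockwise (seen from above) with the closed fingers, so that the tab on its rim runs briskly past the sensor head and the wheel then goes on round freely, untouched, for at least another full turn. When the tab comes round again, brake the wheel gently with a fingertip so that it stops with the tab squarely in front of the sensor head's face, then lift the finger clear and leave it standing there. Nothing is to be gripped or picked up, and the other things on the bench stay where they are.

Things in the scene. Friction and masses are not known exactly. Their poses are not given: they have to be found in the camera images.
- stand: Motor test stand, fixed to the bench: black base plate 300 x 300 x 12 mm, motor in the middle, sensor head at the middle of one edge. Origin: on the wheel axis at bench level; z up; x points level from the axis to the sensor head. Loose parts up to 22 mm high lie on the plate along the edge opposite the sensor head, over 100 mm from the axis.
- sensor (a point): Sensor head: a plain grey upright block 24 mm wide, 30 mm deep, its top 74 mm above the bench (4 mm above the wheel's upper face). The point is the middle of its face that looks at the wheel, 108 mm from the wheel axis, 66 mm above the bench (level with the tab).
- hub (a point): Point on the upright wheel axis at the level of the wheel's upper face, 70 mm above the bench. The wheel: bare aluminium disc lying flat, radius 85 mm, 8 mm thick, about 0.6 kg. Hub boss: radius 15 mm, 20 mm high above the face. Between 45 and 85 mm from the axis the upper face is flat and bare: there a light press of a few newtons stops a slowly turning wheel within a few degrees.
- tab (a point): The wheel's one mark: a tab of the same aluminium, 10 mm wide, 8 mm thick, flush with both faces of the disc, sticking out 16 mm from the rim. The point is the middle of its outer end, 101 mm from the axis, 66 mm above the bench; in front of the sensor head it is 7 mm from the sensor point.
- stud (a point): Top of one of the four like flick studs: upright steel pins, 10 mm in diameter, 22 mm high above the wheel's upper face (top 92 mm above the bench), 38 mm from the axis, at 45, 135, 225 and 315 degrees from the direction of the tab (this one at 45, counter-clockwise from the tab). Push one sideways to flick the wheel.
- wheel (a joint): Angle of the wheel in rad, growing counter-clockwise seen from above, without limit; the tab stands exactly in front of the sensor head at 0 and at every 2 pi (6.283). The wheel turns freely: left alone it loses half of its speed in about 4 s (a fifth more or less from one wheel to another; faster below 1 rad/s) and in the end stops anywhere. Motor and wheel sit on soft springs: pressed down, the wheel sinks about 1 mm for each 3 N.

How it is judged:
On the way, in this order (a step that is already met when the one before it is completed fails the run):
1. flicked: the tab runs past the sensor head counter-clockwise at 1 rad/s or more, with nothing touching the wheel (horizontal distance between tab and sensor below 0.03 m and velocity of joint wheel above 1 rad/s and contact force between each of the arm, the fingers and stand below 0.02 N), for 0.02 s.
2. free turn: the tab runs on through the far side at 0.2 rad/s or more, with nothing touching the wheel (horizontal distance between tab and sensor above 0.195 m and velocity of joint wheel above 0.2 rad/s and contact force between each of the arm, the fingers and stand below 0.02 N), for 0.02 s.
3. come round: the tab is on its way back, in the last quarter turn before the sensor head, still turning freely with nothing touching the wheel (y of tab in the frame of stand below -0.06 m and x of tab in the frame of stand above 0 m and velocity of joint wheel above 0.05 rad/s and contact force between each of the arm, the fingers and stand below 0.02 N), for 0.02 s.
4. braked: a fingertip on the wheel has stopped it with the tab in front of the sensor head (horizontal distance between tab and sensor below 0.0145 m and velocity of joint wheel between -0.05 and 0.05 rad/s and contact force between the fingers and stand above 0.2 N), for 0.1 s.
At the end, for the whole second after the job is handed in: The wheel stands still (under 0.05 rad/s) with the middle of the tab's end within about 12 mm sideways (7 degrees of turn) of the middle of the sensor head's face, and nothing touches it (horizontal distance between tab and sensor below 0.0145 m and velocity of joint wheel between -0.05 and 0.05 rad/s).
It fails at once if the wheel or stand was pressed or struck with more than 40 N (contact force between any of the fingers, the arm and stand above 40 N).
It fails at once if another thing on the bench was moved by more than 15 mm or lifted (distance of any of coupling, spare_block, solder_reel, driver, board, multimeter, flux from where it was at the start of the episode above 0.015 m).
It also fails if it takes over 64 s, if anything falls off the work surface, if the arm or the gripper's body presses on something with over 40 N, if the wrist force passes 120 N, or if a joint passes its speed limit or range.

## Working session

There is one attempt and no reset: what is moved stays moved. The work goes in short steps, Python scripts to look and compute and a tool call to move; the robot and the scene stay as the last step left them, time stands still between calls to the robot, and variables do not carry over. Pictures are saved under pics/ and viewed, and the job is handed in when it is done.

Besides the shell and the picture viewer there is one more tool, called after ">>>" in YAML: its name, and indented under it one key for each argument. step_arm: Moves the arm, as the interface text tells. Its arguments: {"type":"object","properties":{"targets":{"type":"array"},"newtons":{"type":"number"}},"required":["targets"]}

```bash
mkdir -p pics; ls
cat > h.py <<'E'
import numpy as np,cv2
from plant import monitor,camera,camera_info,finish_job
from scipy.spatial.transform import Rotation as R
def cast(info,u,v,z):
    h=420; f=h/2/np.tan(np.radians(info['vfov'])/2)
    T=np.array(info['world_to_cam']);Rm=T[:3,:3];t=T[:3,3]
    d=Rm.T@np.array([(u-info['cx'])/f,(v-info['cy'])/f,1]);c=-Rm.T@t
    return c+d*(z-c[2])/d[2]
def proj(info,p):
    f=210/np.tan(np.radians(info['vfov'])/2);T=np.array(info['world_to_cam'])
    q=T[:3,:3]@np.array(p)+T[:3,3]
    return q[0]/q[2]*f+info['cx'],q[1]/q[2]*f+info['cy']
E
python3 - <<'E'
from h import *
o=monitor.get_obs();print(o)
for n in ['top','side','wrist']:
    i=camera_info(n);print(n,i);im=camera(n);cv2.imwrite(f'pics/{n}0.png',im)
E
```

```text
pics
{'clock': 0.0, 'joint_pos': array([-1.30610363e+00,  8.79741777e-02,  1.37224411e+00, -8.20109065e-06,
        1.68356365e+00, -1.03095358e-01]), 'joint_velocities': array([ 5.51712605e-05, -1.81002158e-03, -1.20128079e-05,  1.19492343e-04,
        4.09618116e-04, -7.71657945e-05]), 'joint_efforts': array([-2.93542238e-03, -3.40189326e+01, -3.02431619e+01,  7.15948013e-02,
        3.29794642e-02, -1.75500436e-04]), 'ee_pos': array([ 0.1976083 , -0.51270085,  0.20429883]), 'eef_rot': array([-2.58903145,  1.77697628,  0.00262712]), 'force': array([-0.55070154, -0.95912151, -0.2324765 ]), 'ft_torque': array([-0.02201442, -0.01778256, -0.04701882]), 'finger_gap': 0.09397349876137487}
top {'vfov': 56.829282195870675, 'cx': 278.1187770138653, 'cy': 212.6466327253502, 'world_to_cam': array([[ 0.00814192, -0.99988481, -0.01280896,  0.01520892],
       [-0.9814529 , -0.00553705, -0.19162346,  0.64355283],
       [ 0.19153046,  0.01413157, -0.98138493,  0.63262997],
       [ 0.        ,  0.        ,  0.        ,  1.        ]])}
side {'vfov': 52.51601768462376, 'cx': 280.50890879766655, 'cy': 215.74991618412278, 'world_to_cam': array([[-0.93574076, -0.35266291, -0.0042554 ,  0.59024925],
       [-0.22800286,  0.61409034, -0.75558438,  0.18315521],
       [ 0.26907979, -0.70606085, -0.65503751,  0.56676702],
       [ 0.        ,  0.        ,  0.        ,  1.        ]])}
wrist {'vfov': 60.23738072742964, 'cx': 282.3365682710853, 'cy': 207.12542301871568, 'world_to_cam': array([[ 0.36017961, -0.93287921, -0.0026511 , -0.5498652 ],
       [-0.89440765, -0.34613089,  0.28324613, -0.03026698],
       [-0.26515205, -0.09964832, -0.95904359,  0.39370056],
       [ 0.        ,  0.        ,  0.        ,  1.        ]])}
```

View pics/top0.png

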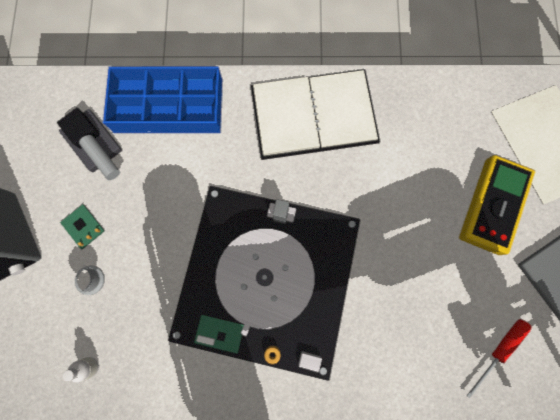

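View pics/side0.png

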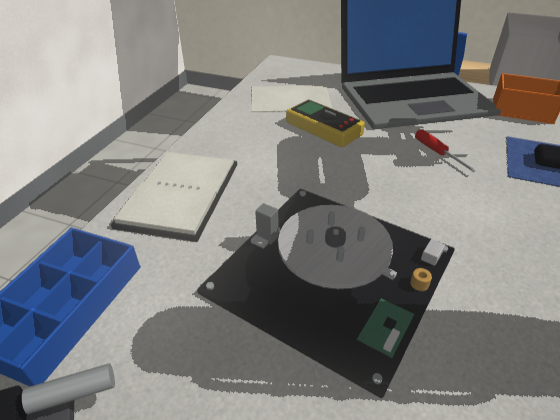

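View pics/wrist0.png

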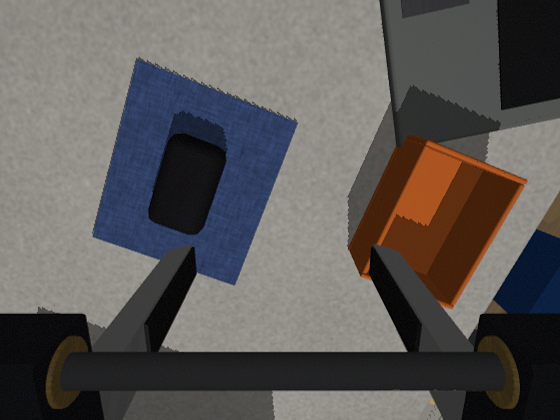

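The top view shows the wheel centred near (265,278), the sensor head at (281,211) and the tab near (246,330). The side view shows the tab at (391,273), roughly opposite the sensor head. I'll measure these properly.

```bash
cat > m.py <<'E'
from h import *
i=camera_info('top');im=cv2.imread('pics/top0.png')
g=cv2.cvtColor(im,cv2.COLOR_BGR2GRAY)
m=((g>70)&(g<200)).astype(np.uint8)*255
m[:, :190]=0;m[:,340:]=0;m[:205]=0;m[345:]=0
m=cv2.morphologyEx(m,cv2.MORPH_OPEN,np.ones((3,3)))
cs,_=cv2.findContours(m,cv2.RETR_EXTERNAL,cv2.CHAIN_APPROX_NONE)
c=max(cs,key=cv2.contourArea)[:,0,:]
P=np.array([cast(i,u,v,.07)[:2] for u,v in c])
from scipy.optimize import least_squares
r=least_squares(lambda q:np.hypot(P[:,0]-q[0],P[:,1]-q[1])-q[2],[*P.mean(0),.085],loss='soft_l1',f_scale=.001)
print('disc',r.x)
# stand hull corners at z=.012
for u,v in [(265,277)]: print('boss top',cast(i,u,v,.09))
for u,v in [(281,202),(281,211)]: print('sens top',cast(i,u,v,.074))
for u,v in [(211,185),(359,218),(329,380),(169,341)]: print('corner',cast(i,u,v,.012))
print('tab',cast(i,245,331,.07))
d=np.hypot(*(P-r.x[:2]).T);print(d.min(),d.max())
j=d>.089
print('tabpx',c[j],)
cv2.imwrite('pics/crop0.png',cv2.resize(im[170:390,150:380],None,fx=2.6,fy=2.6,interpolation=cv2.INTER_CUBIC))
s=cv2.imread('pics/side0.png')
cv2.imwrite('pics/crops0.png',cv2.resize(s[180:320,220:460],None,fx=3.3,fy=3.3,interpolation=cv2.INTER_CUBIC))
E
python3 m.py
```

```text
disc [0.52685786 0.04166654 0.08349278]
boss top [0.52876295 0.04020454 0.09      ]
sens top [0.66037572 0.01454214 0.074     ]
sens top [0.64413965 0.01443303 0.074     ]
corner [0.70756192 0.15199692 0.012     ]
corner [ 0.64369919 -0.13438504  0.012     ]
corner [ 0.35187615 -0.07217457  0.012     ]
corner [0.4151483  0.21621012 0.012     ]
tab [0.43993194 0.07329794 0.07      ]
0.06109693370360758 0.09865552238024139
tabpx [[242 328]
 [242 329]
 [242 330]
 [241 331]
 [240 331]
 [240 332]
 [240 333]
 [241 333]
 [242 333]
 [242 332]
 [242 331]
 [243 330]
 [244 330]
 [245 331]
 [246 331]
 [247 331]
 [248 331]
 [248 330]]
```

```bash
sleep 1
```

```text
(no output)
```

View pics/crop0.png

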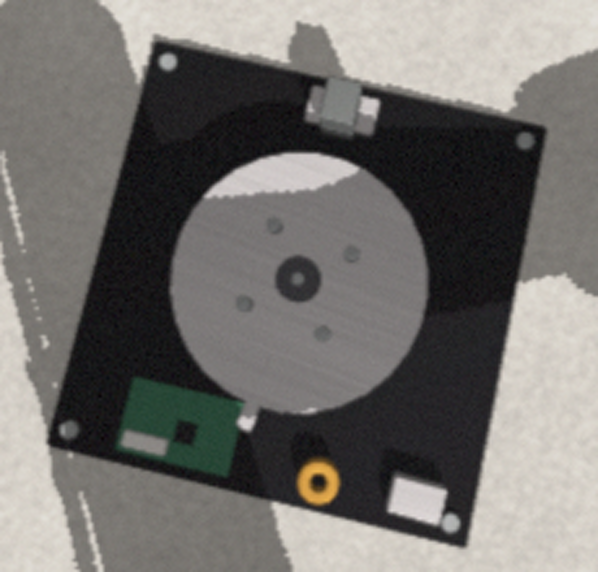

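View pics/crops0.png

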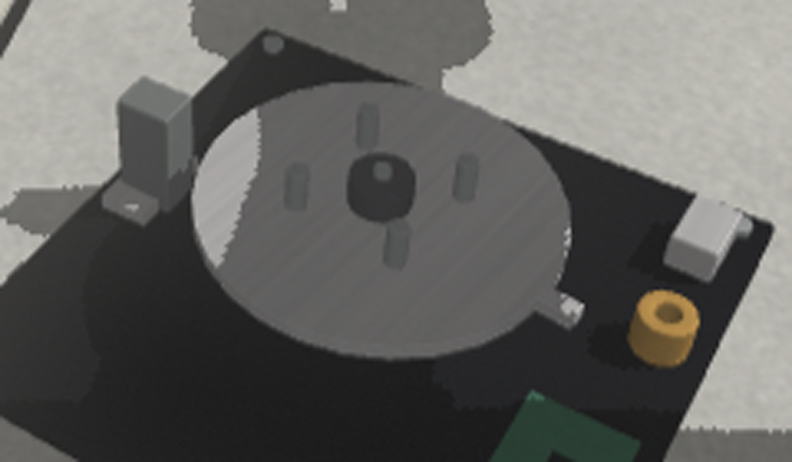

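Run:
```python
from h import *
i=camera_info('top')
c=np.array([.529,.0403])
b=cast(i,150+298/2.6-.5,170+279/2.6-.5,.09);print('boss',b)
S=np.array([cast(i,150+u/2.6-.5,170+v/2.6-.5,.092)[:2] for u,v in [(275,226),(352,253),(323,333),(245,303)]])
print(S,S.mean(0)); 
for s in S: d=s-S.mean(0);print(np.hypot(*d),np.degrees(np.arctan2(d[1],d[0])))
i=camera_info('side');a=1/3.3
S=np.array([cast(i,220+u*a,180+v*a,.092)[:2] for u,v in [(368,106),(467,158),(398,225),(297,168)]])
print('side',S,S.mean(0))
for s in S: d=s-S.mean(0);print(np.hypot(*d),np.degrees(np.arctan2(d[1],d[0])))
i=camera_info('wrist')
print('laptop corner',cast(i,398,140,.02))
# translation in tool axes to above start
o=monitor.get_obs();Rm=R.from_rotvec(o['eef_rot']).as_matrix()
print(Rm.round(3)); print(Rm.T@(np.array([.45,.03,.2])-o['ee_pos'])*100)
```

```text
boss [0.52906745 0.04168266 0.09      ]
[[0.56263244 0.05693555]
 [0.54572966 0.00719731]
 [0.49546183 0.0252754 ]
 [0.51368471 0.07508069]] [0.52937716 0.04112224]
0.036823558720811826 25.43168255913566
0.037660388729651745 -64.26499146226453
0.037434907874780245 -154.95580527766467
0.03740895206020298 114.80199826292464
side [[0.54442908 0.00809702]
 [0.49399767 0.02713668]
 [0.51203454 0.07814215]
 [0.56236273 0.05945342]] [0.52820601 0.04320732]
0.03867714122974073 -65.20021165347056
0.03779517661971608 -154.83645711889716
0.03849621919290754 114.8395989655382
0.037823504862503896 25.43735945086461
laptop corner [ 0.28109218 -0.60453133  0.02      ]
[[ 0.36  -0.933 -0.   ]
 [-0.933 -0.36   0.002]
 [-0.002 -0.    -1.   ]]
[-41.57781797 -43.06517621   0.53274502]
```

>>> step_arm:
  targets:
    - {"claw":0,"dx":-2.1,"dy":-2.15}
    - {"claw":0,"dx":-2.1,"dy":-2.15}
    - {"claw":0,"dx":-2.1,"dy":-2.15}
    - {"claw":0,"dx":-2.1,"dy":-2.15}
    - {"claw":0,"dx":-2.1,"dy":-2.15}
    - {"claw":0,"dx":-2.1,"dy":-2.15}
    - {"claw":0,"dx":-2.1,"dy":-2.15}
    - {"claw":0,"dx":-2.1,"dy":-2.15}
    - {"claw":0,"dx":-2.1,"dy":-2.15}
    - {"claw":0,"dx":-2.1,"dy":-2.15}
  newtons: 10

```text
validation failed for argument at $.ta...
```

>>> step_arm:
  targets:
    - {"claw":0,"dx":-2.1,"dy":-2.15}
    - {"claw":0,"dx":-2.1,"dy":-2.15}
    - {"claw":0,"dx":-2.1,"dy":-2.15}
    - {"claw":0,"dx":-2.1,"dy":-2.15}
    - {"claw":0,"dx":-2.1,"dy":-2.15}
    - {"claw":0,"dx":-2.1,"dy":-2.15}
    - {"claw":0,"dx":-2.1,"dy":-2.15}
    - {"claw":0,"dx":-2.1,"dy":-2.15}
    - {"claw":0,"dx":-2.1,"dy":-2.15}
    - {"claw":0,"dx":-1.9,"dy":-2.15}

```text
validation failed for argument at $.ta...
```

>>> step_arm:
  targets:
    - {"claw":0,"twist":-0.117}
    - {"claw":0,"twist":-0.117}
    - {"claw":0,"twist":-0.117}
    - {"claw":0,"twist":-0.117}
    - {"claw":0,"twist":-0.117}
    - {"claw":0,"twist":-0.117}
    - {"claw":0,"twist":-0.117}
    - {"claw":0,"twist":-0.117}
    - {"claw":0,"twist":-0.117}
    - {"claw":0,"twist":-0.117}

```text
validation failed for argument at $.ta...
```

>>> step_arm:
  targets:
    - {"claw":0,"twist":-0.117}
    - {"claw":0,"twist":-0.117}
    - {"claw":0,"twist":-0.117}
    - {"claw":0,"twist":-0.117}
    - {"claw":0,"twist":-0.117}
    - {"claw":0,"twist":-0.117}
    - {"claw":0,"twist":-0.117}
    - {"claw":0,"twist":-0.053}
    - {"claw":0}
    - {"claw":0}

```text
validation failed for argument at $.ta...
```

```bash
cat > go.py <<'E'
from h import *
import sys
def rel(t):
    o=monitor.get_obs();Rm=R.from_rotvec(o['eef_rot']).as_matrix()
    print('t',o['clock'],'pos',o['ee_pos'].round(4),'xang',np.degrees(np.arctan2(Rm[1,0],Rm[0,0])).round(2),'F',o['force'].round(2),'gap',o['finger_gap'].round(4))
    return (Rm.T@(np.array(t)-o['ee_pos'])*100).round(2),Rm
E
python3 - <<'E'
from go import *
c=np.array([.529,.041])
a=np.radians(190)
print(rel([*(c+.065*np.array([np.cos(a),np.sin(a)])),.08])[0])
print(monitor.get_obs()['joint_pos'].round(2))
cv2.imwrite('pics/top1.png',camera('top'))
E
```

```text
Traceback (most recent call last):
  File "go.py", line 5, in rel
    print('t',o['clock'],'pos',o['ee_pos'].round(4),'xang',np.degrees(np.arctan2(Rm[1,0],Rm[0,0])).round(2),'F',o['force'].round(2),'gap',o['finger_gap'].round(4))
                                                                                                                                          ^^^^^^^^^^^^^^^^^^^^^
AttributeError: 'float' object has no attribute 'round'
```

The calls were refused, probably because each row needs every field. I'll retry with complete rows.

>>> step_arm:
  targets:
    - {"claw":0,"dx":-2.1,"dy":-2.15,"dz":0,"twist":0}
    - {"claw":0,"dx":-2.1,"dy":-2.15,"dz":0,"twist":0}
    - {"claw":0,"dx":-2.1,"dy":-2.15,"dz":0,"twist":0}
    - {"claw":0,"dx":-2.1,"dy":-2.15,"dz":0,"twist":0}
    - {"claw":0,"dx":-2.1,"dy":-2.15,"dz":0,"twist":0}
    - {"claw":0,"dx":-2.1,"dy":-2.15,"dz":0,"twist":0}
    - {"claw":0,"dx":-2.1,"dy":-2.15,"dz":0,"twist":0}
    - {"claw":0,"dx":-2.1,"dy":-2.15,"dz":0,"twist":0}
    - {"claw":0,"dx":-2.1,"dy":-2.15,"dz":0,"twist":0}
    - {"claw":0,"dx":-2.1,"dy":-2.15,"dz":0,"twist":0}
  newtons: 10

```text
clock: 0.98
ee_pos: [0.323, -0.2385, 0.2052]
eef_rot: [-2.59, 1.778, 0.0]
force: [1.1, 0.2, -0.2]
finger_gap: 0.0308
```

>>> step_arm:
  targets:
    - {"claw":0,"dx":-2.1,"dy":-2.15,"dz":0,"twist":0}
    - {"claw":0,"dx":-2.1,"dy":-2.15,"dz":0,"twist":0}
    - {"claw":0,"dx":-2.1,"dy":-2.15,"dz":0,"twist":0}
    - {"claw":0,"dx":-2.1,"dy":-2.15,"dz":0,"twist":0}
    - {"claw":0,"dx":-2.1,"dy":-2.15,"dz":0,"twist":0}
    - {"claw":0,"dx":-2.1,"dy":-2.15,"dz":0,"twist":0}
    - {"claw":0,"dx":-2.1,"dy":-2.15,"dz":0,"twist":0}
    - {"claw":0,"dx":-2.1,"dy":-2.15,"dz":0,"twist":0}
    - {"claw":0,"dx":-2.1,"dy":-2.15,"dz":0,"twist":0}
    - {"claw":0,"dx":-1.9,"dy":-2.15,"dz":0,"twist":0}

```text
clock: 1.82
ee_pos: [0.4488, 0.0332, 0.2052]
eef_rot: [2.591, -1.777, -0.0]
force: [0.2, -0.6, 0.3]
finger_gap: 0.0004
```

>>> step_arm:
  targets:
    - {"claw":0,"dx":0,"dy":0,"dz":0,"twist":-0.117}
    - {"claw":0,"dx":0,"dy":0,"dz":0,"twist":-0.117}
    - {"claw":0,"dx":0,"dy":0,"dz":0,"twist":-0.117}
    - {"claw":0,"dx":0,"dy":0,"dz":0,"twist":-0.117}
    - {"claw":0,"dx":0,"dy":0,"dz":0,"twist":-0.117}
    - {"claw":0,"dx":0,"dy":0,"dz":0,"twist":-0.117}
    - {"claw":0,"dx":0,"dy":0,"dz":0,"twist":-0.117}
    - {"claw":0,"dx":0,"dy":0,"dz":0,"twist":-0.117}
    - {"claw":0,"dx":0,"dy":0,"dz":0,"twist":-0.117}
    - {"claw":0,"dx":0,"dy":0,"dz":0,"twist":-0.117}

```text
clock: 2.65
ee_pos: [0.4484, 0.0314, 0.2051]
eef_rot: [3.141, -0.043, -0.001]
force: [-0.0, -0.5, 0.1]
finger_gap: 0.0003
```

>>> step_arm:
  targets:
    - {"claw":0,"dx":0,"dy":0,"dz":0,"twist":-0.117}
    - {"claw":0,"dx":0,"dy":0,"dz":0,"twist":-0.117}
    - {"claw":0,"dx":0,"dy":0,"dz":0,"twist":-0.117}
    - {"claw":0,"dx":0,"dy":0,"dz":0,"twist":-0.117}
    - {"claw":0,"dx":0,"dy":0,"dz":0,"twist":-0.117}
    - {"claw":0,"dx":0,"dy":0,"dz":0,"twist":-0.117}
    - {"claw":0,"dx":0,"dy":0,"dz":0,"twist":-0.117}
    - {"claw":0,"dx":0,"dy":0,"dz":0,"twist":-0.053}
    - {"claw":0,"dx":0,"dy":0,"dz":0,"twist":0}
    - {"claw":0,"dx":0,"dy":0,"dz":0,"twist":0}

```text
clock: 3.48
ee_pos: [0.4485, 0.0314, 0.2052]
eef_rot: [-2.87, -1.277, 0.001]
force: [-0.3, 0.1, -0.5]
finger_gap: 0.0005
```

```bash
sed -i "s/o\['finger_gap'\].round(4)/round(o['finger_gap'],4)/" go.py
python3 - <<'E'
from go import *
c=np.array([.529,.041])
a=np.radians(190)
print(rel([*(c+.065*np.array([np.cos(a),np.sin(a)])),.08])[0])
print(monitor.get_obs()['joint_pos'].round(2))
cv2.imwrite('pics/top1.png',camera('top'))
E
```

```text
t 3.4833 pos [0.4485 0.0314 0.2052] xang 47.98 F [-0.28  0.07 -0.49] gap 0.0005
[ 0.98  1.34 12.52]
[-0.06 -0.14  1.59 -0.    1.69 -0.89]
```

View pics/top1.png

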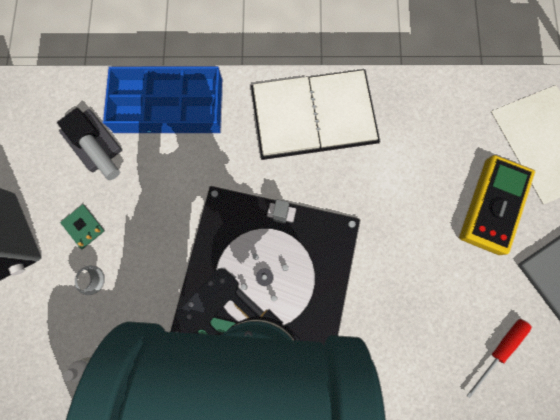

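The top view shows the sensor-side half of the wheel clear of the arm, with the sensor head at (281,211) and the hub at (264,277). Next I'll descend to probe the height of the wheel face.

>>> step_arm:
  targets:
    - {"claw":0,"dx":0.2,"dy":0.26,"dz":2.5,"twist":0}
    - {"claw":0,"dx":0.2,"dy":0.27,"dz":2.5,"twist":0}
    - {"claw":0,"dx":0.2,"dy":0.27,"dz":2.5,"twist":0}
    - {"claw":0,"dx":0.2,"dy":0.27,"dz":2.5,"twist":0}
    - {"claw":0,"dx":0.18,"dy":0.27,"dz":1.5,"twist":0}
    - {"claw":0,"dx":0,"dy":0,"dz":1,"twist":0}
    - {"claw":0,"dx":0,"dy":0,"dz":0.5,"twist":0}
    - {"claw":0,"dx":0,"dy":0,"dz":0,"twist":0}
    - {"claw":0,"dx":0,"dy":0,"dz":0,"twist":0}
    - {"claw":0,"dx":0,"dy":0,"dz":0,"twist":0}

```text
clock: 4.37
ee_pos: [0.4662, 0.0297, 0.0769]
eef_rot: [2.868, 1.279, 0.004]
force: [0.3, 0.1, -0.1]
finger_gap: 0.0002
```

>>> step_arm:
  targets:
    - {"claw":0,"dx":0,"dy":0,"dz":0.1,"twist":0}
    - {"claw":0,"dx":0,"dy":0,"dz":0.1,"twist":0}
    - {"claw":0,"dx":0,"dy":0,"dz":0.1,"twist":0}
    - {"claw":0,"dx":0,"dy":0,"dz":0.1,"twist":0}
    - {"claw":0,"dx":0,"dy":0,"dz":0.1,"twist":0}
    - {"claw":0,"dx":0,"dy":0,"dz":0.1,"twist":0}
    - {"claw":0,"dx":0,"dy":0,"dz":0,"twist":0}
    - {"claw":0,"dx":0,"dy":0,"dz":0,"twist":0}
    - {"claw":0,"dx":0,"dy":0,"dz":0,"twist":0}
    - {"claw":0,"dx":0,"dy":0,"dz":0,"twist":0}

```text
clock: 5.2
ee_pos: [0.4652, 0.0297, 0.0696]
eef_rot: [2.869, 1.279, -0.0]
force: [-0.6, -0.4, 1.4]
finger_gap: 0.0003
```

Run:
```python
from go import *
c=np.array([.529,.041]);a=np.radians(228);b=a+np.pi/2
u=lambda q:np.array([np.cos(q),np.sin(q)])
print(rel([*(c+.042*u(a)-.036*u(b)),.08])[0])
print(cast(camera_info('top'),278,300,.07))
cv2.imwrite('pics/top2.png',camera('top'))
```

```text
t 5.2 pos [0.4652 0.0297 0.0696] xang 48.07 F [-0.6  -0.43  1.42] gap 0.0003
[ 0.91  0.38 -1.04]
[0.49100667 0.01851359 0.07      ]
```

View pics/top2.png

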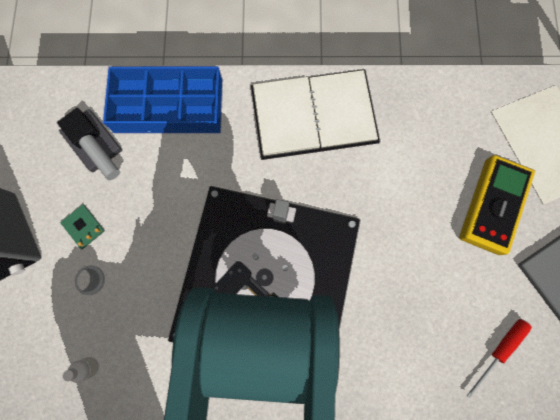

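The wheel hasn't moved: the studs are still at about (254,257) and (286,267), and the sensor head and front rim are visible. Now I'll lift and go to the flick start.

>>> step_arm:
  targets:
    - {"claw":0,"dx":0,"dy":0,"dz":-1.5,"twist":0}
    - {"claw":0,"dx":0,"dy":0,"dz":-1.5,"twist":0}
    - {"claw":0,"dx":0.3,"dy":0.2,"dz":0,"twist":0}
    - {"claw":0,"dx":0.3,"dy":0.2,"dz":0,"twist":0}
    - {"claw":0,"dx":0.3,"dy":0,"dz":0,"twist":0}
    - {"claw":0,"dx":0,"dy":0,"dz":1,"twist":0}
    - {"claw":0,"dx":0,"dy":0,"dz":1,"twist":0}
    - {"claw":0,"dx":0,"dy":0,"dz":0,"twist":0}
    - {"claw":0,"dx":0,"dy":0,"dz":0,"twist":0}
    - {"claw":0,"dx":0,"dy":0,"dz":0,"twist":0}

```text
clock: 6.08
ee_pos: [0.4737, 0.0338, 0.0787]
eef_rot: [-2.869, -1.279, 0.002]
force: [-0.5, 1.1, 0.4]
finger_gap: 0.0006
```

Run:
```python
from go import *
c=np.array([.529,.041]);a=np.radians(228);b=a+np.pi/2
u=lambda q:np.array([np.cos(q),np.sin(q)])
print(rel([*(c+.042*u(a)-.036*u(b)),.08])[0])
cv2.imwrite('pics/side2.png',cv2.resize(camera('side')[180:320,220:460],None,fx=3.3,fy=3.3))
```

```text
t 6.0833 pos [0.4737 0.0338 0.0787] xang 48.07 F [-0.49  1.11  0.42] gap 0.0006
[ 0.04  0.02 -0.13]
```

View pics/side2.png

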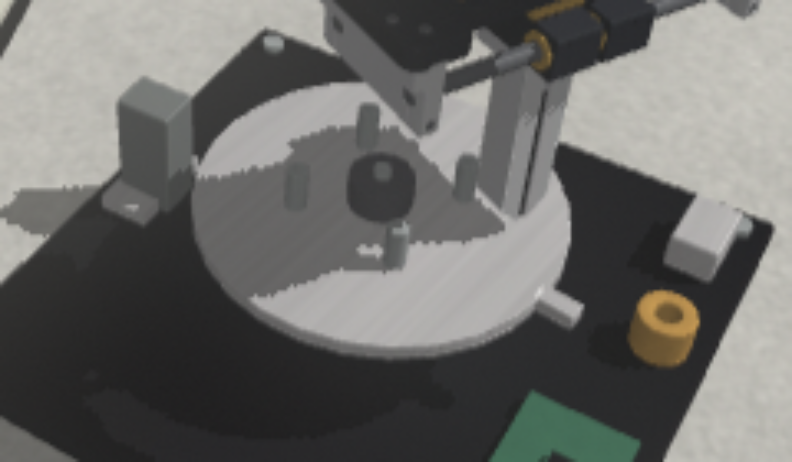

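The fingers stand just behind the near stud (465,178 in the crop), as planned. Flick: slow contact, then a smooth acceleration.

>>> step_arm:
  targets:
    - {"claw":0,"dx":0,"dy":0.2,"dz":0,"twist":0}
    - {"claw":0,"dx":0,"dy":0.2,"dz":0,"twist":0}
    - {"claw":0,"dx":0,"dy":0.2,"dz":0,"twist":0}
    - {"claw":0,"dx":0,"dy":0.2,"dz":0,"twist":0}
    - {"claw":0,"dx":0,"dy":0.2,"dz":0,"twist":0}
    - {"claw":0,"dx":0,"dy":0.35,"dz":0,"twist":0}
    - {"claw":0,"dx":0,"dy":0.5,"dz":0,"twist":0}
    - {"claw":0,"dx":0,"dy":0.6,"dz":0,"twist":0}
    - {"claw":0,"dx":0,"dy":0.7,"dz":0,"twist":0}
    - {"claw":0,"dx":0,"dy":0.7,"dz":0,"twist":0}

```text
clock: 6.97
ee_pos: [0.5036, 0.0075, 0.0795]
eef_rot: [2.869, 1.279, 0.001]
force: [-0.9, 0.2, -0.5]
finger_gap: 0.0004
```

>>> step_arm:
  targets:
    - {"claw":0,"dx":0,"dy":0,"dz":-2,"twist":0}
    - {"claw":0,"dx":0,"dy":0,"dz":-2,"twist":0}
    - {"claw":0,"dx":-1,"dy":0,"dz":0,"twist":0}
    - {"claw":0,"dx":-1,"dy":-1.0,"dz":0,"twist":0}
    - {"claw":0,"dx":-1,"dy":-1.5,"dz":0,"twist":0}
    - {"claw":0,"dx":0,"dy":-1.5,"dz":0,"twist":0}
    - {"claw":0,"dx":0,"dy":0,"dz":0,"twist":0}
    - {"claw":0,"dx":0,"dy":0,"dz":0,"twist":0}
    - {"claw":0,"dx":0,"dy":0,"dz":0,"twist":0}
    - {"claw":0,"dx":0,"dy":0,"dz":0,"twist":0}

```text
clock: 7.8
ee_pos: [0.4535, 0.0119, 0.1192]
eef_rot: [2.869, 1.279, -0.0]
force: [-0.1, -1.0, 0.9]
finger_gap: 0.0007
```

```bash
cat > snap.py <<'E'
from go import *
k=sys.argv[1]
c=np.array([.529,.041]);a=np.radians(190)
print(rel([*(c+.066*np.array([np.cos(a),np.sin(a)])),.074])[0])
t=camera('top');cl=monitor.get_obs()['clock']
s=camera('side')
print('top at',cl-.05,'side at',cl)
x=cv2.resize(t[190:350,170:370],None,fx=2,fy=2,interpolation=cv2.INTER_CUBIC)
y=cv2.resize(s[180:320,220:420],None,fx=2,fy=2,interpolation=cv2.INTER_CUBIC)
y=cv2.copyMakeBorder(y,0,x.shape[0]-y.shape[0],0,0,cv2.BORDER_CONSTANT)
cv2.imwrite(f'pics/s{k}.png',np.hstack([x,y]));cv2.imwrite(f'pics/st{k}.png',t);cv2.imwrite(f'pics/ss{k}.png',s)
E
python3 snap.py 1
```

```text
t 7.8 pos [0.4535 0.0119 0.1192] xang 48.05 F [-0.11 -1.03  0.92] gap 0.0007
[ 2.01 -0.4   4.52]
top at 7.8 side at 7.85
```

View pics/s1.png

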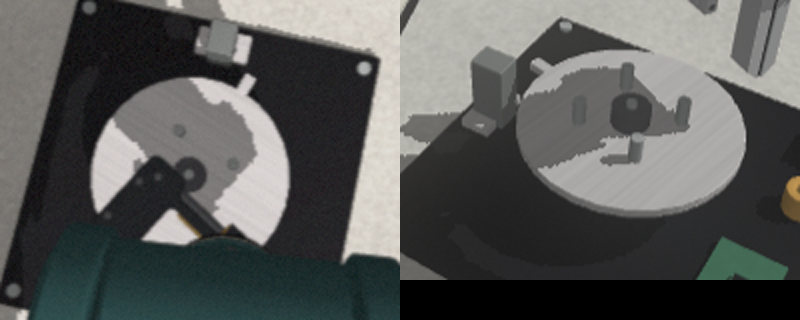

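The tab is at about (294,231) in the top picture, just before the sensor head and free. I'll move the finger to hover over the brake spot while the wheel runs.

>>> step_arm:
  targets:
    - {"claw":0,"dx":0.5,"dy":-0.1,"dz":0,"twist":0}
    - {"claw":0,"dx":0.5,"dy":-0.1,"dz":0,"twist":0}
    - {"claw":0,"dx":0.5,"dy":-0.1,"dz":0.5,"twist":0}
    - {"claw":0,"dx":0.5,"dy":-0.1,"dz":0.7,"twist":0}
    - {"claw":0,"dx":0,"dy":0,"dz":1,"twist":0}
    - {"claw":0,"dx":0,"dy":0,"dz":1,"twist":0}
    - {"claw":0,"dx":0,"dy":0,"dz":0.6,"twist":0}
    - {"claw":0,"dx":0,"dy":0,"dz":0.3,"twist":0}
    - {"claw":0,"dx":0,"dy":0,"dz":0,"twist":0}
    - {"claw":0,"dx":0,"dy":0,"dz":0,"twist":0}

```text
clock: 8.73
ee_pos: [0.4633, 0.0299, 0.0783]
eef_rot: [-2.869, -1.279, 0.001]
force: [0.2, 0.9, -0.4]
finger_gap: 0.0002
```

```bash
python3 snap.py 2
```

```text
t 8.7333 pos [0.4633 0.0299 0.0783] xang 48.06 F [ 0.21  0.93 -0.36] gap 0.0002
[0.02 0.07 0.43]
top at 8.7333 side at 8.7833
```

View pics/s2.png

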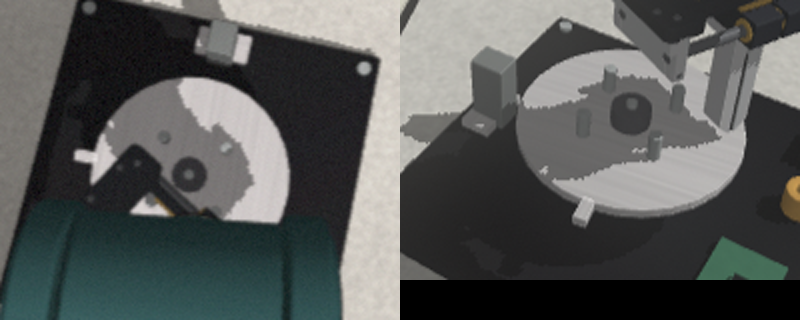

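```bash
cat > ang.py <<'E'
from go import *
# args: cam u v (crop coords)
def ang(cam,u,v):
    i=camera_info(cam)
    px=(170+(u+.5)/2-.5,190+(v+.5)/2-.5) if cam=='top' else (220+(u+.5)/2-.5,180+(v+.5)/2-.5)
    p=cast(i,*px,.07)[:2]-np.array([.529,.041])
    return np.hypot(*p).round(4),round((np.degrees(np.arctan2(p[1],p[0]))+12.2)%360,1)
a=sys.argv[1:]
for k in range(0,len(a),3): print(a[k],ang(a[k],float(a[k+1]),float(a[k+2])))
E
python3 ang.py top 250 76 top 77 156 side 537 64 side 583 220 side 585 207 top 222 54
```

```text
top (np.float64(0.1), np.float64(341.6))
top (np.float64(0.0996), np.float64(93.3))
side (np.float64(0.2589), np.float64(226.6))
side (np.float64(0.2434), np.float64(189.4))
side (np.float64(0.2447), np.float64(192.4))
top (np.float64(0.1088), np.float64(358.3))
```

```bash
python3 ang.py  side 137 64 side 183 216 side 185 206
```

```text
side (np.float64(0.093), np.float64(349.9))
side (np.float64(0.1006), np.float64(99.6))
side (np.float64(0.092), np.float64(98.5))
```

>>> step_arm:
  targets:
    - {"claw":0,"dx":0,"dy":0,"dz":0,"twist":0}
    - {"claw":0,"dx":0,"dy":0,"dz":0,"twist":0}
    - {"claw":0,"dx":0,"dy":0,"dz":0,"twist":0}
    - {"claw":0,"dx":0,"dy":0,"dz":0,"twist":0}
    - {"claw":0,"dx":0,"dy":0,"dz":0,"twist":0}
    - {"claw":0,"dx":0,"dy":0,"dz":0,"twist":0}
    - {"claw":0,"dx":0,"dy":0,"dz":0,"twist":0}
    - {"claw":0,"dx":0,"dy":0,"dz":0,"twist":0}
    - {"claw":0,"dx":0,"dy":0,"dz":0,"twist":0}
    - {"claw":0,"dx":0,"dy":0,"dz":0,"twist":0}

```text
clock: 9.67
ee_pos: [0.4634, 0.03, 0.0784]
eef_rot: [2.869, 1.28, -0.0]
force: [1.1, -0.0, 0.9]
finger_gap: 0.0007
```

```bash
python3 snap.py 3
```

```text
t 9.6667 pos [0.4634 0.03   0.0784] xang 48.07 F [ 1.06 -0.04  0.93] gap 0.0007
[0.   0.08 0.44]
top at 9.666699999999999 side at 9.7167
```

View pics/s3.png

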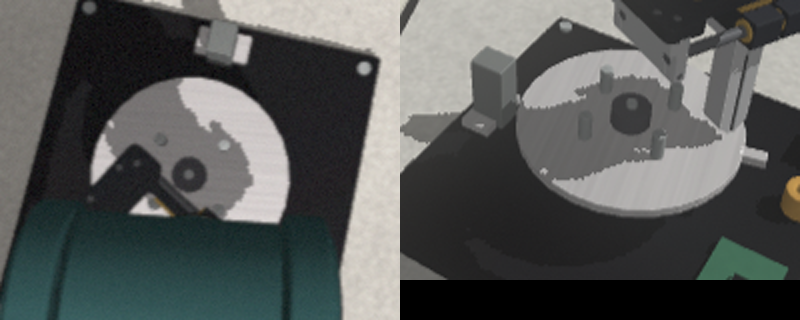

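```bash
python3 ang.py  side 367 157
```

```text
side (np.float64(0.1017), np.float64(190.1))
```

>>> step_arm:
  targets:
    - {"claw":0,"dx":0,"dy":0,"dz":0.2,"twist":0}
    - {"claw":0,"dx":0,"dy":0,"dz":0.2,"twist":0}
    - {"claw":0,"dx":0,"dy":0,"dz":0,"twist":0}
    - {"claw":0,"dx":0,"dy":0,"dz":0,"twist":0}
    - {"claw":0,"dx":0,"dy":0,"dz":0,"twist":0}
    - {"claw":0,"dx":0,"dy":0,"dz":0,"twist":0}
    - {"claw":0,"dx":0,"dy":0,"dz":0,"twist":0}
    - {"claw":0,"dx":0,"dy":0,"dz":0,"twist":0}
    - {"claw":0,"dx":0,"dy":0,"dz":0,"twist":0}
    - {"claw":0,"dx":0,"dy":0,"dz":0,"twist":0}

```text
clock: 10.6
ee_pos: [0.4635, 0.03, 0.0745]
eef_rot: [2.869, 1.28, 0.0]
force: [0.8, 0.5, 0.9]
finger_gap: 0.0008
```

```bash
python3 snap.py 4
```

```text
t 10.6 pos [0.4635 0.03   0.0745] xang 48.07 F [0.79 0.53 0.91] gap 0.0008
[0.   0.07 0.05]
top at 10.6 side at 10.65
```

View pics/s4.png

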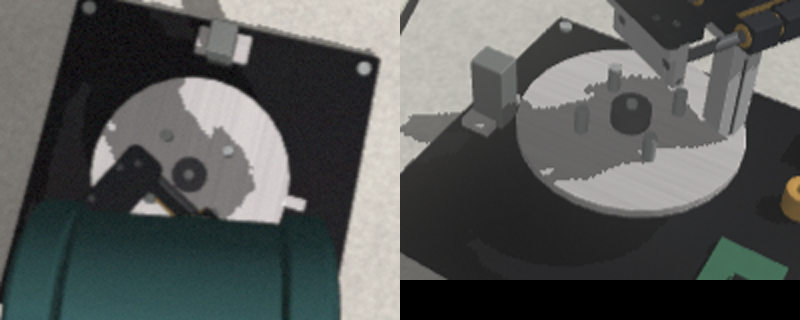

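```bash
python3 ang.py top 305 204; python3 -c "
import numpy as np
A=float(0)
"
```

```text
top (np.float64(0.1004), np.float64(268.6))
```

The tab is at 268.6° and the speed is about 1.4 rad/s. I'll let it run free for one more call while lowering the hover to about 72 mm.

>>> step_arm:
  targets:
    - {"claw":0,"dx":0,"dy":0,"dz":0,"twist":0}
    - {"claw":0,"dx":0,"dy":0,"dz":0.1,"twist":0}
    - {"claw":0,"dx":0,"dy":0,"dz":0.1,"twist":0}
    - {"claw":0,"dx":0,"dy":0,"dz":0,"twist":0}
    - {"claw":0,"dx":0,"dy":0,"dz":0,"twist":0}
    - {"claw":0,"dx":0,"dy":0,"dz":0,"twist":0}
    - {"claw":0,"dx":0,"dy":0,"dz":0,"twist":0}
    - {"claw":0,"dx":0,"dy":0,"dz":0,"twist":0}
    - {"claw":0,"dx":0,"dy":0,"dz":0,"twist":0}
    - {"claw":0,"dx":0,"dy":0,"dz":0,"twist":0}

```text
clock: 11.53
ee_pos: [0.4635, 0.03, 0.0725]
eef_rot: [2.869, 1.279, 0.0]
force: [0.8, 0.1, 0.9]
finger_gap: 0.0005
```

Run:
```python
from go import *
rel([0,0,0]);t=camera('top');print(monitor.get_obs()['clock'])
cv2.imwrite('pics/st5.png',t)
cv2.imwrite('pics/s5.png',cv2.resize(t[190:350,170:370],None,fx=2,fy=2,interpolation=cv2.INTER_CUBIC))
```

```text
t 11.5333 pos [0.4635 0.03   0.0725] xang 48.07 F [0.81 0.14 0.87] gap 0.0005
11.5833
```

View pics/s5.png

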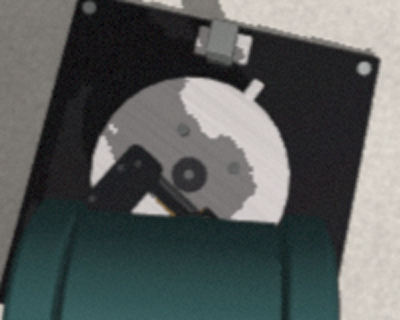

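```bash
python3 ang.py top 259 81 top 222 59 top 222 62
python3 - <<'E'
import cv2,numpy as np
t=cv2.imread('pics/st5.png')
print(t[224:240,290:304].max(2))
print(t[196:226,270:292].max(2))
E
```

```text
top (np.float64(0.1006), np.float64(336.5))
top (np.float64(0.1044), np.float64(357.7))
top (np.float64(0.1018), np.float64(357.3))
[[ 30  33  35  34  34  38  33  38  35  30  26  35  32  36]
 [ 22  36  36  34  32  36  30  37  39  36  34  31  32  32]
 [ 25  33  29  35  34  33  33  33  32  37  36  37  34  35]
 [ 22  23  30  32  34  34  36  33  37  36  36  37  30  35]
 [ 19  23  23  32  31  35  38  37  37  36  35  35  37  37]
 [ 25  27  27  27  35  37  62  90  82  50  39  37  35  37]
 [ 22  20  20  20  31  65 132 179 166 120  72  36  34  36]
 [ 25  25  23  26  52 117 175 195 197 192 163  86  38  36]
 [ 23  21  19  37  85 152 189 202 205 201 195 150  63  31]
 [ 24  23  29  70 137 190 199 202 202 198 187 133  53  33]
 [ 34  28  58 129 185 199 201 203 205 200 164  85  39  30]
 [ 89  62 114 174 197 203 204 207 206 177 103  45  33  36]
 [172 141 160 194 202 208 205 200 175 118  55  34  36  33]
 [194 189 193 205 209 205 207 190 139  69  36  32  31  34]
 [199 198 201 213 215 207 201 164  87  42  36  35  26  34]
 [198 198 201 206 208 207 182 105  44  37  32  33  34  37]]
[[121 120 121 120 120 1
[... 2067 characters left out ...]
1  95  97 100 109 103  98 115
  117 118 117 127]
 [ 22  23  28  46  64  72  86  89  92  91  89  91  95  92  96  96  96 114
  118 122 134 157]
 [ 29  19  22  39  52  57  65  65  61  77  86  88  89  90  93  89  81  97
  105 143 181 190]
 [ 26  23  24  31  37  43  48  48  53  58  61  69  76  88  91  80  51  57
   79 114 147 163]
 [ 21  21  19  20  21  20  25  29  33  35  44  49  58  66  63  54  32  30
   43  60  76  85]
 [ 24  28  28  17  19  28  24  27  30  29  33  36  34  40  36  37  27  26
   26  31  43  38]
 [ 22  20  27  26  23  25  26  26  23  23  26  24  28  27  22  25  29  27
   19  27  30  33]
 [ 24  25  23  20  24  24  19  23  20  27  27  22  32  27  22  22  23  17
   25  28  22  36]]
```

>>> step_arm:
  targets:
    - {"claw":0,"dx":0,"dy":0,"dz":0,"twist":0}
    - {"claw":0,"dx":0,"dy":0,"dz":0,"twist":0}
    - {"claw":0,"dx":0,"dy":0,"dz":0.18,"twist":0}
    - {"claw":0,"dx":0,"dy":0,"dz":0.25,"twist":0}
    - {"claw":0,"dx":0,"dy":0,"dz":0,"twist":0}
    - {"claw":0,"dx":0,"dy":0,"dz":0,"twist":0}
    - {"claw":0,"dx":0,"dy":0,"dz":0,"twist":0}
    - {"claw":0,"dx":0,"dy":0,"dz":0,"twist":0}
    - {"claw":0,"dx":0,"dy":0,"dz":0,"twist":0}
    - {"claw":0,"dx":0,"dy":0,"dz":0,"twist":0}

```text
clock: 12.42
ee_pos: [0.4638, 0.03, 0.0685]
eef_rot: [2.869, 1.279, 0.001]
force: [-0.6, 0.7, 4.0]
finger_gap: 0.0002
```

Run:
```python
from go import *
rel([0,0,0]);t=camera('top');s=camera('side')
cv2.imwrite('pics/st6.png',t);cv2.imwrite('pics/ss6.png',s)
cv2.imwrite('pics/s6.png',np.hstack([cv2.resize(t[190:290,210:330],None,fx=3.3,fy=3.3,interpolation=cv2.INTER_CUBIC),cv2.resize(s[190:290,220:340],None,fx=3.3,fy=3.3,interpolation=cv2.INTER_CUBIC)]))
```

```text
t 12.4167 pos [0.4638 0.03   0.0685] xang 48.07 F [-0.56  0.71  3.95] gap 0.0002
```

View pics/s6.png

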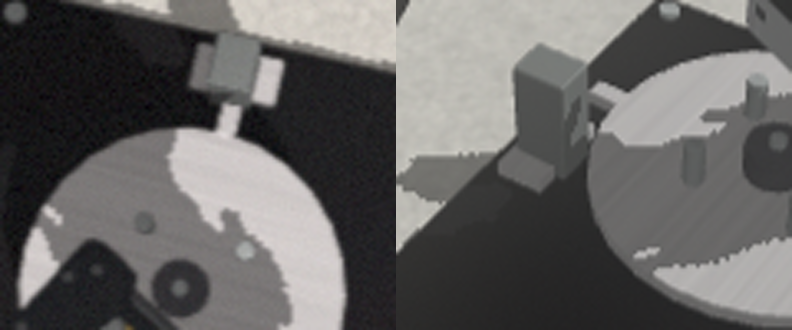

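Run:
```python
from h import *
i=camera_info('top');c=np.array([.529,.041])
def A(u,v,z):
    p=cast(i,210+(u+.5)/3.3-.5,190+(v+.5)/3.3-.5,z)[:2]-c
    return np.hypot(*p).round(4),round((np.degrees(np.arctan2(p[1],p[0]))+12.2+180)%360-180,1)
print('tab end',A(231,103,.07),'tab root',A(226,138,.07))
print('studs',A(145,222,.092),A(246,250,.092))
print('sensor top corners',A(216,94,.074),A(254,103,.074),'rear',A(221,30,.074),A(262,39,.074))
t=cv2.imread('pics/st6.png')[205:240,268:296].max(2)
print(t[8:30])
# expected pixels
for d in (0,-7,7):
    a=np.radians(d-12.2);print(d,proj(i,[c[0]+.101*np.cos(a),c[1]+.101*np.sin(a),.07]),proj(i,[c[0]+.088*np.cos(a),c[1]+.088*np.sin(a),.07]))
```

```text
tab end (np.float64(0.1012), np.float64(-1.7)) tab root (np.float64(0.0822), np.float64(-3.1))
studs (np.float64(0.0378), np.float64(42.0)) (np.float64(0.0378), np.float64(-47.6))
sensor top corners (np.float64(0.1036), np.float64(3.1)) (np.float64(0.1042), np.float64(-8.3)) rear (np.float64(0.1385), np.float64(4.5)) (np.float64(0.1385), np.float64(-4.9))
[[ 98 117 115 116 108 110 123 127 129 126 127 129 129 132 124 127 129 126
  119 127 181 204 207 204 206 201 171  91]
 [109 115 116 115 116 123 126 127 130 128 128 129 128 130 130 131 129 126
  117 142 193 202 207 208 205 199 162  70]
 [111 116 112 113 107 102 115 118 130 129 127 128 128 130 130 130 127 120
  115 156 198 203 200 206 205 189 140  59]
 [ 86 100 102 104 102  94  97  96 101 102 107 122 127 133 124 129 127 118
  121 166 201 203 207 206 203 186 129  54]
 [ 39  53  59  71  74  74  88  87  91  89  93  97 100 106 105 118 128 123
  128 178 202 203 204 205 203 174  96  44]
 [ 28  24  28  34  43  47  66  65  64  61  64  70  78  91  96  99 104 106
  142 193 203 203 202 205 199 168  81  40]
 [ 27  22  14  25  31  42  52  52  57  5
[... 1524 characters left out ...]
04 202 196 183 167 124  82  56
   37  30  21  17  24  19  21  22  23  34]
 [208 207 207 206 207 204 200 201 197 200 198 196 199 197 194 187 172 143
  108  70  49  23  21  23  21  27  24  31]
 [206 208 208 208 208 209 209 210 207 205 201 200 199 198 197 198 196 188
  184 167 124  75  36  29  21  21  25  23]]
0 (np.float64(277.98788850606564), np.float64(220.55988605796736)) (np.float64(276.36529316954346), np.float64(227.67609349864262))
-7 (np.float64(284.71201957699714), np.float64(222.4660738738091)) (np.float64(282.24196724544646), np.float64(229.34985779545576))
7 (np.float64(271.0897479687799), np.float64(219.47810719050403)) (np.float64(270.334439360475), np.float64(226.7253415568365))
```

The wheel stopped with the tab about 1–3° short of centre, against the 7° allowed. Contact was held at 4 N for several tenths of a second. Now I'll lift straight up.

>>> step_arm:
  targets:
    - {"claw":0,"dx":0,"dy":0,"dz":-0.1,"twist":0}
    - {"claw":0,"dx":0,"dy":0,"dz":-0.1,"twist":0}
    - {"claw":0,"dx":0,"dy":0,"dz":-0.3,"twist":0}
    - {"claw":0,"dx":0,"dy":0,"dz":-1,"twist":0}
    - {"claw":0,"dx":0,"dy":0,"dz":-2,"twist":0}
    - {"claw":0,"dx":0,"dy":0,"dz":-2,"twist":0}
    - {"claw":0,"dx":0,"dy":0,"dz":-2,"twist":0}
    - {"claw":0,"dx":0,"dy":0,"dz":-1,"twist":0}
    - {"claw":0,"dx":0,"dy":0,"dz":0,"twist":0}
    - {"claw":0,"dx":0,"dy":0,"dz":0,"twist":0}

```text
clock: 13.35
ee_pos: [0.4634, 0.03, 0.1532]
eef_rot: [2.869, 1.28, 0.0]
force: [0.0, -0.2, -0.5]
finger_gap: 0.0005
```

Run:
```python
from go import *
rel([0,0,0]);t=camera('top');s=camera('side')
for k in range(10): t2=camera('top')
cv2.imwrite('pics/st7.png',t2)
a=cv2.imread('pics/st6.png')
r=np.s_[219:236,262:300]
print('diff 6-7',cv2.absdiff(a,t)[r].max(),'7-7b',cv2.absdiff(t,t2)[r].max())
i=camera_info('top')
for n,q in (('before',a),('after',t),('later',t2)):
    g=q[219:229,262:300].max(2).astype(int)  # tab rows
    w=(g>140); ys,xs=np.nonzero(w); print(n,(xs.mean()+262).round(2),(ys.mean()+219).round(2),len(xs))
cv2.imwrite('pics/s7.png',np.hstack([cv2.resize(t2[190:290,210:330],None,fx=3.3,fy=3.3,interpolation=cv2.INTER_CUBIC),cv2.resize(s[190:290,220:340],None,fx=3.3,fy=3.3,interpolation=cv2.INTER_CUBIC)]))
```

```text
t 13.35 pos [0.4634 0.03   0.1532] xang 48.07 F [ 0.02 -0.17 -0.49] gap 0.0005
diff 6-7 87 7-7b 16
before 282.24 223.5 58
after 282.76 223.39 59
later 282.49 223.46 59
```

View pics/s7.png

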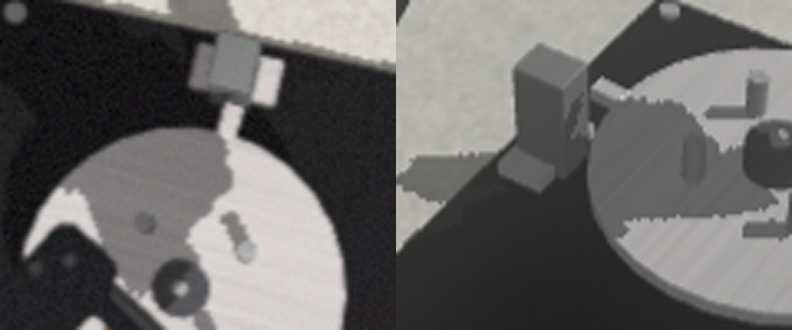

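The tab (about (231,120) in the crop) stands in front of the sensor head. It looks the same 0.5 s later, and the finger is 80 mm clear, so I'm handing the job in.

```bash
python3 -c "
from plant import finish_job
print(finish_job())"
```

```text
the job is handed in; nothing more can be done
None
```

I flicked the wheel, let it run a full free turn, braked it with the tab in front of the sensor head, and handed the job in at about 14 s of the 64 s. The hand-in gave no verdict, so what follows is my own measurements.

- **Flick:** I pushed one stud with the closed fingers, starting slowly and then speeding up. The tab ran past the sensor head at about 2 rad/s with the finger already lifted, then went on untouched through another full turn.
- **Brake:** as the tab came round again at about 1.1 rad/s, I pressed the fingertip on the wheel face opposite the sensor head. The force was about 4 N at the end of that move.
- **Lift:** I then raised the finger about 80 mm clear of the wheel.

**Last checks**
- **Position:** the tab's end and the studs put it 2–3° short of centre in my frame. The sensor head's own edges read about 1–2.5° to the same side, so the real offset is probably 2° or less, against the 7° allowed.
- **Standing still:** after the lift, pictures 0.5 s apart showed no change in the tab beyond image noise.
- **Not fully checked:** I only read the force at the end of each move, so I did not see the peaks in between. Angles from the side and top cameras differed by a few degrees during the run, so I timed the brake from the top camera alone. I did not separately measure the other things on the bench, but the finger never went near them.

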